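# Pack up the workshop vise: line up the packers, wedge the board and hold it

## Task

The vise's mounting board needs packing up along the edge nearest you; its three bolts there are already slack. First nudge the three square steel packers into a row against that edge, each flat on the bench, square to the board and touching it or nearly so, one centred in front of each bolt; then push the wooden wedge, thin end first and flat on the bench, under the edge until the board has lifted just clear of the packers' 8 mm thickness, with no more than about 5 mm to spare. Lift the board with the wedge alone, do not disturb the other things on the bench, and finish while still holding the wedge in place, the row still in front of the edge, so that I can slide the packers in.

Things in the scene. Friction and masses are not known exactly. Their poses are not given: they have to be found in the camera images.
- vise_mount: The three fixed bolts that hold the mounting board of a small blue cast-iron bench vise to the far side of the bench (the body carries board and vise too). Origin: on the bench, under the middle of the board's near face; x points away from the robot, y left along the near face, z up. Board: brown plank lying on the bench, x = 0 to 210, y = -180 to 180, 25 mm thick; its other data are under vise_board.
- bolt0 (a point): Top centre of the left of three slack hex bolts in a line along the near side of the board: 32 mm behind its near face, at y = 140, 0 and -140 of vise_mount, head 19 mm wide, top 49 mm above the bench. The bolts are fixed and do not rise with the board. Axes as vise_mount.
- bolt1 (a point): Top centre of the middle of three slack hex bolts in a line along the near side of the board: 32 mm behind its near face, at y = 140, 0 and -140 of vise_mount, head 19 mm wide, top 49 mm above the bench. The bolts are fixed and do not rise with the board. Axes as vise_mount.
- bolt2 (a point): Top centre of the right of three slack hex bolts in a line along the near side of the board: 32 mm behind its near face, at y = 140, 0 and -140 of vise_mount, head 19 mm wide, top 49 mm above the bench. The bolts are fixed and do not rise with the board. Axes as vise_mount.
- vise_board: The mounting board with its vise. Origin and axes as vise_mount while it lies flat; it only tips about its far lower edge (210 mm behind the near face), resting by its own weight, about 7 N at the near edge. The near lower arris is chamfered: 4 mm off the bench at the face, on the bench 14 mm further in. The vise (120 wide, 140 high, elastrator across its jaws) starts 110 mm behind the near face.
- board_edge (a point): Point on the underside of the board, in the middle of its width, on the line where the underside meets the chamfer, 14 mm behind the near face. Its height is how far the near edge has lifted off the bench (0 when flat); the wedge bears on this line.
- packer_a: One of three alike bare steel packers: flat square plates 44 x 44 x 8 mm, about 120 g, lying on the bench. Origin: centre of the underside; x and y along its sides.
- packer_b: One of three alike bare steel packers: flat square plates 44 x 44 x 8 mm, about 120 g, lying on the bench. Origin: centre of the underside; x and y along its sides.
- packer_c: One of three alike bare steel packers: flat square plates 44 x 44 x 8 mm, about 120 g, lying on the bench. Origin: centre of the underside; x and y along its sides.
- wedge: Plain dark hardwood wedge, 160 long x 32 wide, about 60 g, lying on its flat base. Height 28 mm at the thick end (x = -80), 1.5 mm at the thin end (x = +80), straight ramp between (1 in 6). Origin: centre of the underside; x points to the thin end, z up.
- wedge_tip (a point): Middle of the thin end of the wedge, on its underside. Axes as wedge.
- key: Bystander: brass cam-lock key lying flat, about 55 x 25 x 7 mm. Origin: underside, middle.
- tally_counter: Bystander: grey hand tally counter lying on its back, 48 x 50 x 32 mm with a finger ring. Origin: underside, middle.
- torch: Bystander: ribbed aluminium torch standing on its head, 46 mm across, 143 high. Origin: underside, middle.
- spanner: Bystander: steel spanner lying flat, 180 long, 8 mm thick. Origin: underside, middle.
- ring_tin: Bystander: round flat tin for elastrator rings, 71 mm across, 31 high. Origin: underside, middle.
- tag_applicator: Bystander: plier-like ear tag applicator lying flat, 210 x 80 x 22 mm. Origin: underside, near its middle.
Things that resemble listed ones, but are neither listed nor needed, are in the scene too. What is shaped like the packer_b but blue or pink is not meant.

How it is judged:
On the way:
1. the three packers lie in their row against the near edge, one in front of each bolt, with the board still flat on the bench (((y of packer_a in the frame of bolt0 between -0.012 and 0.012 m and x of packer_a in the frame of bolt0 between -0.062 and -0.049 m and (angle between the x axis of packer_a and the x axis of vise_mount, either way round below 0.14 rad or angle between the x axis of packer_a and the y axis of vise_mount, either way round below 0.14 rad) and height (world z) of packer_a below 0.004 m) or (y of packer_b in the frame of bolt0 between -0.012 and 0.012 m and x of packer_b in the frame of bolt0 between -0.062 and -0.049 m and (angle between the x axis of packer_b and the x axis of vise_mount, either way round below 0.14 rad or angle between the x axis of packer_b and the y axis of vise_mount, either way round below 0.14 rad) and height (world z) of packer_b below 0.004 m) or (y of packer_c in the frame of bolt0 between -0.012 and 0.012 m and x of packer_c in the frame of bolt0 between -0.062 and -0.049 m and (angle between the x axis of packer_c and the x axis of vise_mount, either way round below 0.14 rad or angle between the x axis of packer_c and the y axis of vise_mount, either way round below 0.14 rad) and height (world z) of packer_c below 0.004 m)) and ((y of packer_a in the frame of bolt1 between -0.012 and 0.012 m and x of packer_a in the frame of bolt1 between -0.062 and -0.049 m and (angle between the x axis of packer_a and the x axis of vise_mount, either way round below 0.14 rad or angle between the x axis of packer_a and the y axis of vise_mount, either way round below 0.14 rad) and height (world z) of packer_a below 0.004 m) or (y of packer_b in the frame of bolt1 between -0.012 and 0.012 m and x of packer_b in the frame of bolt1 between -0.062 and -0.049 m and (angle between the x axis of packer_b and the x axis of vise_mount, either way round below 0.14 rad or angle between the x axis of packer_b and the y axis of vise_mount, either way round below 0.14 rad) and height (world z) of packer_b below 0.004 m) or (y of packer_c in the frame of bolt1 between -0.012 and 0.012 m and x of packer_c in the frame of bolt1 between -0.062 and -0.049 m and (angle between the x axis of packer_c and the x axis of vise_mount, either way round below 0.14 rad or angle between the x axis of packer_c and the y axis of vise_mount, either way round below 0.14 rad) and height (world z) of packer_c below 0.004 m)) and ((y of packer_a in the frame of bolt2 between -0.012 and 0.012 m and x of packer_a in the frame of bolt2 between -0.062 and -0.049 m and (angle between the x axis of packer_a and the x axis of vise_mount, either way round below 0.14 rad or angle between the x axis of packer_a and the y axis of vise_mount, either way round below 0.14 rad) and height (world z) of packer_a below 0.004 m) or (y of packer_b in the frame of bolt2 between -0.012 and 0.012 m and x of packer_b in the frame of bolt2 between -0.062 and -0.049 m and (angle between the x axis of packer_b and the x axis of vise_mount, either way round below 0.14 rad or angle between the x axis of packer_b and the y axis of vise_mount, either way round below 0.14 rad) and height (world z) of packer_b below 0.004 m) or (y of packer_c in the frame of bolt2 between -0.012 and 0.012 m and x of packer_c in the frame of bolt2 between -0.062 and -0.049 m and (angle between the x axis of packer_c and the x axis of vise_mount, either way round below 0.14 rad or angle between the x axis of packer_c and the y axis of vise_mount, either way round below 0.14 rad) and height (world z) of packer_c below 0.004 m)) and height (world z) of board_edge below 0.003 m), for 0.2 s.
At the end, for the whole second after the job is handed in: A packer flat on the bench before each bolt (centred within 12 mm, gap to the board under 8 mm, square within 8 deg); board edge 8.5 to 13.8 mm up and still, carried by the wedge alone (over 2 N), not by robot or packers; wedge flat on the bench, fingers still on it (over 1 N) (((y of packer_a in the frame of bolt0 between -0.012 and 0.012 m and x of packer_a in the frame of bolt0 between -0.062 and -0.049 m and (angle between the x axis of packer_a and the x axis of vise_mount, either way round below 0.14 rad or angle between the x axis of packer_a and the y axis of vise_mount, either way round below 0.14 rad) and height (world z) of packer_a below 0.004 m) or (y of packer_b in the frame of bolt0 between -0.012 and 0.012 m and x of packer_b in the frame of bolt0 between -0.062 and -0.049 m and (angle between the x axis of packer_b and the x axis of vise_mount, either way round below 0.14 rad or angle between the x axis of packer_b and the y axis of vise_mount, either way round below 0.14 rad) and height (world z) of packer_b below 0.004 m) or (y of packer_c in the frame of bolt0 between -0.012 and 0.012 m and x of packer_c in the frame of bolt0 between -0.062 and -0.049 m and (angle between the x axis of packer_c and the x axis of vise_mount, either way round below 0.14 rad or angle between the x axis of packer_c and the y axis of vise_mount, either way round below 0.14 rad) and height (world z) of packer_c below 0.004 m)) and ((y of packer_a in the frame of bolt1 between -0.012 and 0.012 m and x of packer_a in the frame of bolt1 between -0.062 and -0.049 m and (angle between the x axis of packer_a and the x axis of vise_mount, either way round below 0.14 rad or angle between the x axis of packer_a and the y axis of vise_mount, either way round below 0.14 rad) and height (world z) of packer_a below 0.004 m) or (y of packer_b in the frame of bolt1 between -0.012 and 0.012 m and x of packer_b in the frame of bolt1 between -0.062 and -0.049 m and (angle between the x axis of packer_b and the x axis of vise_mount, either way round below 0.14 rad or angle between the x axis of packer_b and the y axis of vise_mount, either way round below 0.14 rad) and height (world z) of packer_b below 0.004 m) or (y of packer_c in the frame of bolt1 between -0.012 and 0.012 m and x of packer_c in the frame of bolt1 between -0.062 and -0.049 m and (angle between the x axis of packer_c and the x axis of vise_mount, either way round below 0.14 rad or angle between the x axis of packer_c and the y axis of vise_mount, either way round below 0.14 rad) and height (world z) of packer_c below 0.004 m)) and ((y of packer_a in the frame of bolt2 between -0.012 and 0.012 m and x of packer_a in the frame of bolt2 between -0.062 and -0.049 m and (angle between the x axis of packer_a and the x axis of vise_mount, either way round below 0.14 rad or angle between the x axis of packer_a and the y axis of vise_mount, either way round below 0.14 rad) and height (world z) of packer_a below 0.004 m) or (y of packer_b in the frame of bolt2 between -0.012 and 0.012 m and x of packer_b in the frame of bolt2 between -0.062 and -0.049 m and (angle between the x axis of packer_b and the x axis of vise_mount, either way round below 0.14 rad or angle between the x axis of packer_b and the y axis of vise_mount, either way round below 0.14 rad) and height (world z) of packer_b below 0.004 m) or (y of packer_c in the frame of bolt2 between -0.012 and 0.012 m and x of packer_c in the frame of bolt2 between -0.062 and -0.049 m and (angle between the x axis of packer_c and the x axis of vise_mount, either way round below 0.14 rad or angle between the x axis of packer_c and the y axis of vise_mount, either way round below 0.14 rad) and height (world z) of packer_c below 0.004 m)) and height (world z) of board_edge between 0.0085 and 0.0138 m and contact force between wedge and vise_board above 2 N and contact force between the fingers and wedge above 1 N and contact force between each of the arm, the fingers, packer_a, packer_b, packer_c and vise_mount below 1 N and height (world z) of wedge below 0.0045 m and angle between wedge's own z axis and vertical below 0.05 rad and angular speed of vise_board below 0.03 rad/s); the arm keeps its last pose, push and grip.
It fails at once if a bystander is moved by more than 30 mm (distance of any of key, tally_counter, torch, spanner, ring_tin, tag_applicator from where it was at the start of the episode above 0.03 m).
It fails at once if the raised board is lifted or held by the robot itself (more than 8 N) (height (world z) of board_edge above 0.004 m and contact force between any of the arm, the fingers and vise_mount above 8 N).
It also fails if it takes over 72 s, if anything falls off the work surface, if the arm or the gripper's body presses on something with over 40 N, if the wrist force passes 120 N, or if a joint passes its speed limit or range.

## Robot

A 7-joint arm with a two-finger parallel gripper is mounted at the origin on the work surface. World frame = base frame: x ahead of the robot, y to its left, z up, the work surface at z = 0. Lengths are in m, angles in rad, forces in N, time in s.
With the tool pointing down it reaches from about 0.425 to 0.925 m from the base axis. Payload 6.8 kg.
Tool frame: the origin (TCP) lies on the front face of the gripper's body, between the roots of the fingers; the fingertips stand 73 mm ahead of it and the grasp point (between the pads) lies 54 mm ahead of it; z points along the fingers, y is the line along which they close (so a half turn about z gives the same grasp; the last joint's range is limited). The gripper opens to 85 mm and grips with 20 to 120 N. Pads are 22 mm wide; open, the fingers measure 114 mm over their backs; the gripper's body (76 mm by 85 mm) begins 54 mm behind the grasp point. The pads swing forward as they close: fully open they stand 13 mm farther back than shut.
Start: joints at [-0.108, 0.477, 0.022, 1.555, -0.011, 1.109, -0.083], TCP at [0.675, 0, 0.304] pointing down, gripper open.
Joint ranges: [-2.96, 2.96], [-0.34, 2.1], [-1.41, 1.46], [0.24, 2.44], [-1.37, 4.51], [0.17, 1.92], [-2.96, 2.96]. Speed limits (rad/s): [2.39, 2.39, 3.14, 3.14, 3.14, 3.14, 3.14].

## Interface

Orientations are given as a unit quaternion [w, x, y, z].
In Python, from station import bot, optics gives the robot as it stands.
- The arm moves only by the tool drive_tool, never from a script. Its argument "deltas" is a list of rows, each an object with "gripper": the closure in counts, from 0 (fully open) to 255 (shut); "offset": the shift along the tool's x, y, z in units of 1000 mm (1.0 is 1000 mm), a list of three; "angular": the turn, a rotation vector about the tool's x, y, z in units of 45 degrees (1.0 is 45 degrees), a list of three. In form: [{"gripper": gripper, "offset": [dx, dy, dz], "angular": [rx, ry, rz]}, ...]. A call has 1 to 5 rows; each row is the pose to reach, as a shift and turn from the pose commanded when the call began, along the tool's axes at that moment; what a row does not reach only later rows make up. A row lasts 1/10 s, in which the tool goes at most 50 mm and 8.59 degrees, less where a joint would pass 70% of its speed; a pose out of reach is approached as far as the arm can. A call with a number of a shift or a turn outside -1 to 1 is refused whole. A call with a gripper value outside its range is refused whole. The fingers move at their own pace and stop on an object; "grip_force" is the grip in N (left out, the last holds). Time passes only in rows, so rows that repeat a pose let the fingers close. It gives the time, the measured TCP pose, the force, the opening and the grip force at its end, in the units of the state.
- bot.get_obs(): the state, without advancing time (a new reading comes with each control period).
- optics.read_camera(name): name is "scene" or "side" or "wrist"; returns the picture (384x512x3 uint8, blue, green, red); there is no depth.
- optics.camera_model(name): a dict with "fx", "fy", "cx", "cy" (pixels), "cam_to_world" (4x4, takes a point from camera to world coordinates). Camera axes: x right, y up, looking along -z (the intrinsics and any distortion apply to the point x, -y, -z); pixel columns grow to the right and rows downward; lengths in m; the calibration is good to about 2 mm. A picture is of the moment at which its call begins: read the wrist's pose just before it. camera_model takes no time and is no camera call; for the wrist camera it gives the pose at the moment of the call.
- bot.hand_in(): hands the job in; it is judged then, once.
The state is a dict: "t": time; "q": joint angles; "joint_vel": joint speeds; "joint_torque": joint torques, N m; "eef_pos": TCP position; "tool_rot": TCP orientation; "contact_force": force on the tool from outside, world axes, zero at the start; "torque": the same for the moment, N m; "gripper_width": opening from 0.0 (shut) to 1.0 (fully open); "grasp_force": force on a finger pad.
Only numpy, scipy, OpenCV 4.12 (cv2) and the standard library are available. Lean on these libraries where they do the work, as an engineer would, in place of code of your own. Each camera call takes 0.05 s, during which the arm holds its last target. There are 200 camera calls.

## Working session

There is one attempt and no reset: what is moved stays moved. The work goes in short steps, Python scripts to look and compute and a tool call to move; the robot and the scene stay as the last step left them, time stands still between calls to the robot, and variables do not carry over. Pictures are saved under pics/ and viewed, at most 10 in all, crops included, and the job is handed in when it is done.

Besides the shell and the picture viewer there is one more tool, called after "Request:" as a command line: name --argument value ..., lists and objects as JSON in quotes. drive_tool: Moves the arm, as the interface text tells. Its arguments: {"type":"object","properties":{"deltas":{"type":"array"},"grip_force":{"type":"number"}},"required":["deltas"]}

```bash
ls; mkdir -p pics
cat > h.py <<'E'
import numpy as np, cv2
from station import bot, optics
from scipy.spatial.transform import Rotation as R
def ray(m,u,v):
    T=np.array(m["cam_to_world"]); d=np.array([(u-m["cx"])/m["fx"],-(v-m["cy"])/m["fy"],-1.])
    return T[:3,3],T[:3,:3]@d
def px2w(m,u,v,z=0.):
    o,d=ray(m,u,v); return o+d*(z-o[2])/d[2]
def w2px(m,p):
    T=np.array(m["cam_to_world"]); c=T[:3,:3].T@(np.array(p)-T[:3,3])
    return np.array([m["cx"]+m["fx"]*c[0]/-c[2], m["cy"]-m["fy"]*c[1]/-c[2]])
E
python3 - <<'E'
from h import *
a=[optics.read_camera(n) for n in("scene","wrist")]
for n,i in zip(("scene","wrist"),a):
    cv2.imwrite(f"pics/{n}0.png",i); m=optics.camera_model(n); print(n,{k:v for k,v in m.items() if k!="cam_to_world"}); print(np.round(m["cam_to_world"],3))
cv2.imwrite("pics/both0.png",cv2.resize(a[0],(800,600),interpolation=cv2.INTER_CUBIC))
print(bot.get_obs())
E
```

```text
pics
scene {'fx': 387.37827259431174, 'fy': 387.37827259431174, 'cx': 257.80190010003975, 'cy': 191.3902891761945}
[[-0.822 -0.378  0.426  1.076]
 [ 0.569 -0.52   0.637  0.787]
 [-0.019  0.766  0.643  0.87 ]
 [ 0.     0.     0.     1.   ]]
wrist {'fx': 319.18598191336235, 'fy': 319.18598191336235, 'cx': 257.8842026302131, 'cy': 193.75685039529287}
[[ 1.     0.     0.001  0.675]
 [-0.     0.952  0.307  0.08 ]
 [-0.    -0.307  0.952  0.374]
 [ 0.     0.     0.     1.   ]]
{'t': 0.1, 'q': array([-0.1080756 ,  0.47770265,  0.02234388,  1.55630072, -0.01151442,
        1.10929252, -0.08307279]), 'joint_vel': array([-1.99051100e-05, -1.58878559e-03,  1.57748102e-03, -6.05891002e-04,
       -1.08679687e-03,  1.54410291e-03, -1.03488400e-03]), 'joint_torque': array([ 5.69385389e-03, -5.97765398e+01,  1.61440808e+00, -2.81952703e+01,
        1.29656185e-02,  5.02699884e-03, -1.13572563e-05]), 'eef_pos': array([ 6.74609623e-01, -1.39273314e-05,  3.03054673e-01]), 'tool_rot': array([-5.20156154e-04,  7.07100960e-01,  7.07112163e-01, -5.91446886e-04]), 'contact_force': array([-0.16896071, -0.47120733, -0.38559781]), 'torque': array([-0.01727877, -0.0483631 ,  0.02507918]), 'grasp_force': 0.0, 'gripper_width': 0.9986387173394996}
```

View pics/both0.png

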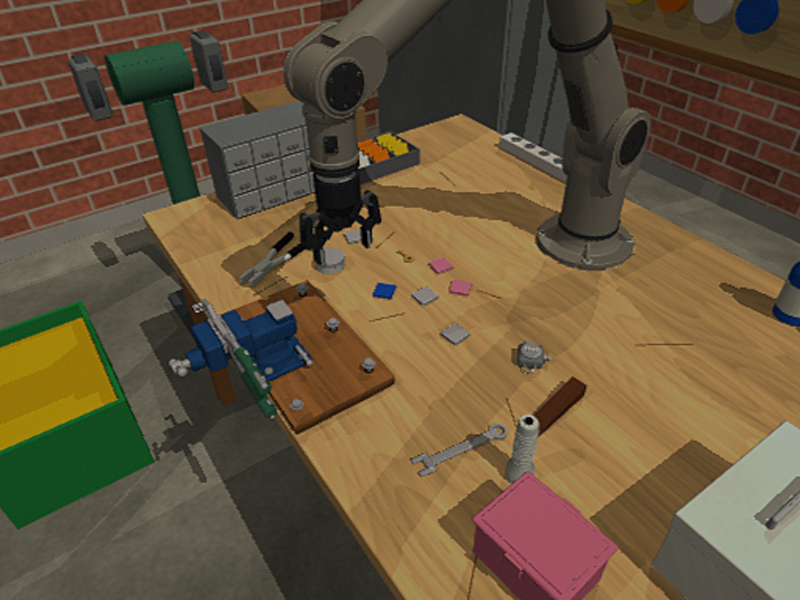

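View pics/wrist0.png

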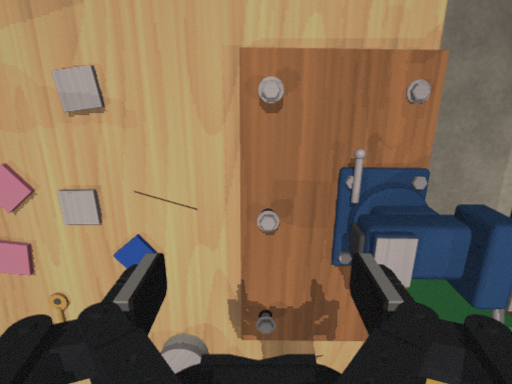

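```bash
cat > s1.py <<'E'
from h import *
m=optics.camera_model("wrist"); i=cv2.imread("pics/wrist0.png")
for b in [(271,89),(268,220),(265,321)]: print("bolt",px2w(m,*b,.049).round(4))
for c in [(240,48),(240,340)]: print("corner",px2w(m,*c,.025).round(4))
for (u0,v0,u1,v1) in [(45,55,112,120),(50,180,110,235)]:
    c=i[v0:v1,u0:u1].astype(int); mk=((c.max(2)-c.min(2)<28)&(c.mean(2)>90)).astype(np.uint8)
    cn=max(cv2.findContours(mk,0,1)[0],key=cv2.contourArea)+[[u0,v0]]
    w=np.array([px2w(m,*p[0],.008)[:2] for p in cn],np.float32); print("packer",cv2.minAreaRect(w))
print("tin",px2w(m,185,352,.031),"key",px2w(m,60,302,.003),"blue",px2w(m,134,252,.008),"pink",px2w(m,12,188,.008),px2w(m,12,258,.008))
m=optics.camera_model("scene"); s=800/512
for n,u,v,z in [("p1",425,296,.008),("p2",455,334,.008),("p3",352,237,.008),("tin",330,258,.03),("wA",580,385,.014),("wB",540,420,.01),("torch",520,470,0),("spn1",425,465,.004),("spn2",497,432,.004),("tally",530,355,.015)]: print(n,px2w(m,u/s,v/s,z).round(3))
i=cv2.imread("pics/scene0.png"); a=cv2.resize(i[225:325,300:400],(400,400),interpolation=2); b=cv2.resize(i[130:205,190:290],(400,300),interpolation=2)
cv2.imwrite("pics/crop1.png",np.hstack([a,np.vstack([b,np.zeros((100,400,3),np.uint8)])]))
E
python3 s1.py
```

```text
bolt [0.6873 0.0816 0.049 ]
bolt [ 0.6857 -0.055   0.049 ]
bolt [ 0.6832 -0.1888  0.049 ]
corner [0.6567 0.1207 0.025 ]
corner [ 0.6504 -0.2396  0.025 ]
packer ((0.47783538699150085, 0.08208414912223816), (0.04357857257127762, 0.043785374611616135), 7.67718505859375)
packer ((0.4560483396053314, -0.05475586652755737), (0.044694993644952774, 0.04525197297334671), 0.6165457963943481)
tin [ 0.57656371 -0.25396759  0.031     ] key [ 0.40319627 -0.19551286  0.003     ] blue [ 0.51600488 -0.11628602  0.008     ] pink [ 0.38014122 -0.03069719  0.008     ] [ 0.35778578 -0.12490258  0.008     ]
p1 [ 0.46  -0.047  0.008]
p2 [0.482 0.089 0.008]
p3 [ 0.471 -0.344  0.008]
tin [ 0.573 -0.27   0.03 ]
wA [0.384 0.339 0.014]
wB [0.5   0.353 0.01 ]
torch [0.594 0.404 0.   ]
spn1 [0.719 0.306 0.004]
spn2 [0.576 0.325 0.004]
tally [0.405 0.228 0.015]
```

View pics/crop1.png

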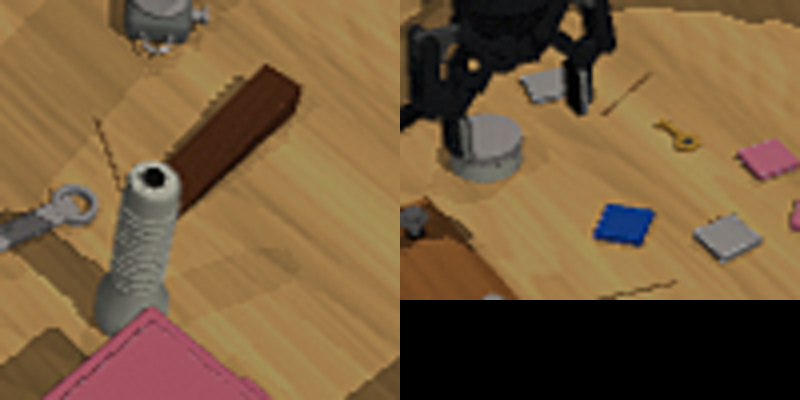

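P1 at wrist (79,88), P2 at wrist (80,207) and P3 at scene (352,237)/1.56 are the only bare grey squares. The blue one, wrist (134,252), and the two pink ones, wrist (12,188) and (12,258), are decoys. The dark wedge's thick end faces the robot, and its thin end lies behind the torch. I'm setting out for P1.

Request:
drive_tool --deltas '[{"gripper": 0,"offset": [0.082,-0.197,0.1],"angular": [0,0,-0.95]},{"gripper": 0,"offset": [0.082,-0.197,0.1],"angular": [0,0,-0.95]},{"gripper": 0,"offset": [0.082,-0.197,0.1],"angular": [0,0,-0.95]},{"gripper": 0,"offset": [0.082,-0.197,0.1],"angular": [0,0,-0.95]},{"gripper": 0,"offset": [0.082,-0.197,0.1],"angular": [0,0,-0.95]}]' --grip_force 40

```text
t: 0.6
eef_pos: [0.4744, 0.0827, 0.2024]
tool_rot: [-0.001, 0.397, 0.918, -0.001]
contact_force: [0.7, -0.2, 0.3]
gripper_width: 1.002
grasp_force: 0.0
```

Request:
drive_tool --deltas '[{"gripper": 0,"offset": [0,0,0],"angular": [0,0,-0.95]},{"gripper": 0,"offset": [0,0,0],"angular": [0,0,-0.95]},{"gripper": 0,"offset": [0,0,0],"angular": [0,0,-0.95]},{"gripper": 0,"offset": [0,0,0],"angular": [0,0,-0.95]},{"gripper": 0,"offset": [0,0,0],"angular": [0,0,-0.95]}]'

```text
t: 1.1
eef_pos: [0.4778, 0.0819, 0.2037]
tool_rot: [-0.0, 0.036, 0.999, -0.0]
contact_force: [-0.3, -0.1, 0.2]
gripper_width: 1.003
grasp_force: 0.0
```

Request:
drive_tool --deltas '[{"gripper": 0,"offset": [0,0,0.05],"angular": [0,0,-0.08]},{"gripper": 0,"offset": [0,0,0.07],"angular": [0,0,-0.08]},{"gripper": 0,"offset": [0,0,0.07],"angular": [0,0,-0.08]}]'

```text
t: 1.4
eef_pos: [0.4759, 0.0814, 0.1313]
tool_rot: [-0.003, 0.008, 1.0, -0.001]
contact_force: [-0.8, 0.3, 0.1]
gripper_width: 0.998
grasp_force: 0.0
```

```bash
cat > s2.py <<'E'
from h import *
o=bot.get_obs(); m=optics.camera_model("wrist"); i=optics.read_camera("wrist"); cv2.imwrite("pics/w1.png",i); np.save("pics/w1.npy",m["cam_to_world"])
p=o["eef_pos"]; q=o["tool_rot"]; print(o["t"],p,R.from_quat([*q[1:],q[0]]).as_matrix().round(3))
print(np.round(m["cam_to_world"],3))
E
python3 s2.py
```

```text
1.4 [0.47591241 0.08137877 0.13125615] [[-1.     0.016 -0.006]
 [ 0.016  1.    -0.001]
 [ 0.006 -0.001 -1.   ]]
[[ 0.016 -0.953 -0.303  0.398]
 [ 1.     0.015  0.006  0.084]
 [-0.001 -0.303  0.953  0.202]
 [ 0.     0.     0.     1.   ]]
```

View pics/w1.png

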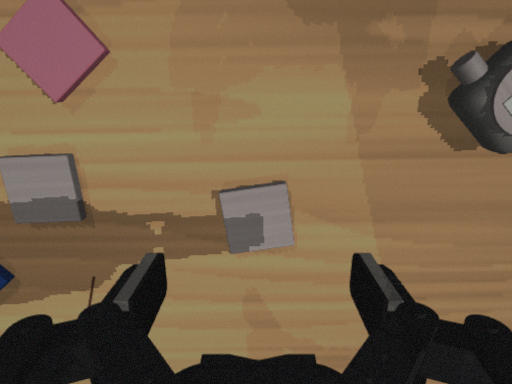

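```bash
cat > s3.py <<'E'
from h import *
T=np.load("pics/w1.npy"); m=optics.camera_model("wrist"); m["cam_to_world"]=T
for p in [(220,190),(288,182),(294,246),(230,252)]: print(px2w(m,*p,.008).round(4))
print("P1",px2w(m,257,217.5,.008).round(4),"P2",px2w(m,44,188,.008).round(4))
E
python3 s3.py
```

```text
[0.4565 0.0587 0.008 ]
[0.4519 0.102  0.008 ]
[0.4967 0.1066 0.008 ]
[0.5005 0.0632 0.008 ]
P1 [0.4756 0.082  0.008 ] P2 [ 0.4534 -0.0531  0.008 ]
```

P1's centre is at (257,217), directly under the gripper. The tally counter is at the upper right and is clear. I'll go down and grip.

Request:
drive_tool --deltas '[{"gripper": 0,"offset": [0,0,0.04],"angular": [0,0,0]},{"gripper": 0,"offset": [0,0,0.058],"angular": [0,0,0]},{"gripper": 0,"offset": [0,0,0.058],"angular": [0,0,0]}]'

```text
t: 1.75
eef_pos: [0.4776, 0.082, 0.0753]
tool_rot: [-0.001, 0.008, 1.0, -0.0]
contact_force: [-1.0, -0.2, 0.7]
gripper_width: 1.001
grasp_force: 0.0
```

Request:
drive_tool --deltas '[{"gripper": 150,"offset": [0,0,0],"angular": [0,0,0]},{"gripper": 150,"offset": [0,0,0],"angular": [0,0,0]},{"gripper": 150,"offset": [0,0,0],"angular": [0,0,0]},{"gripper": 150,"offset": [0,0,0],"angular": [0,0,0]},{"gripper": 150,"offset": [0,0,0],"angular": [0,0,0]}]'

```text
t: 2.25
eef_pos: [0.4801, 0.084, 0.0795]
tool_rot: [0.003, 0.007, 1.0, 0.001]
contact_force: [-4.9, 3.8, 29.8]
gripper_width: 0.414
grasp_force: 22.9
```

```bash
sed -e 's/w1/w2/g' s2.py > s2b.py; python3 s2b.py; python3 -c "
import cv2;i=cv2.imread('pics/w2.png');cv2.imwrite('pics/w2c.png',cv2.resize(i[150:384,100:420],(640,468)))"
```

```text
2.25 [0.48010913 0.08400067 0.07951023] [[-1.     0.014  0.006]
 [ 0.014  1.     0.002]
 [-0.006  0.002 -1.   ]]
[[ 0.015 -0.949 -0.314  0.401]
 [ 1.     0.015  0.003  0.086]
 [ 0.002 -0.314  0.949  0.15 ]
 [ 0.     0.     0.     1.   ]]
```

View pics/w2c.png

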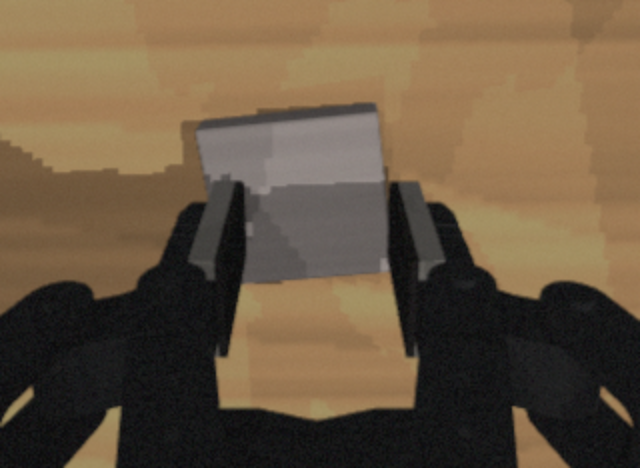

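The left finger has ridden up onto the packer's edge because the tips were too high. The packer is still in place, its centre around (248,248) in the full frame. I'll back up, open to about 60 mm, go lower and grip again.

Request:
drive_tool --deltas '[{"gripper": 150,"offset": [0,0,-0.012],"angular": [0,0,0]},{"gripper": 75,"offset": [0,0,-0.012],"angular": [0,0,0]},{"gripper": 75,"offset": [0,0,-0.012],"angular": [0,0,0]},{"gripper": 75,"offset": [0,0,0.004],"angular": [0,0,0]},{"gripper": 75,"offset": [0,0,0.004],"angular": [0,0,0]}]'

```text
t: 2.8
eef_pos: [0.4769, 0.0815, 0.0704]
tool_rot: [-0.002, 0.008, 1.0, -0.0]
contact_force: [-1.0, -0.2, 0.2]
gripper_width: 0.707
grasp_force: 0.0
```

Request:
drive_tool --deltas '[{"gripper": 140,"offset": [0,0,0],"angular": [0,0,0]},{"gripper": 140,"offset": [0,0,0],"angular": [0,0,0]},{"gripper": 140,"offset": [0,0,0],"angular": [0,0,0]},{"gripper": 140,"offset": [0,0,0],"angular": [0,0,0]}]'

```text
t: 3.2
eef_pos: [0.478, 0.082, 0.0721]
tool_rot: [0.0, 0.008, 1.0, -0.0]
contact_force: [0.5, -1.1, 1.1]
gripper_width: 0.503
grasp_force: 39.8
```

Request:
drive_tool --deltas '[{"gripper": 140,"offset": [-0.03,0.001,-0.001],"angular": [0,0,0]},{"gripper": 140,"offset": [-0.07,0.001,-0.001],"angular": [0,0,0]},{"gripper": 140,"offset": [-0.11,0.002,-0.001],"angular": [0,0,0]},{"gripper": 140,"offset": [-0.14,0.002,-0.001],"angular": [0,0,0]},{"gripper": 140,"offset": [-0.147,0.002,-0.001],"angular": [0,0,0]}]'

```text
t: 3.7
eef_pos: [0.6287, 0.0813, 0.0733]
tool_rot: [0.002, 0.009, 1.0, 0.0]
contact_force: [-0.8, -0.1, -1.2]
gripper_width: 0.5
grasp_force: 40.4
```

Request:
drive_tool --deltas '[{"gripper": 140,"offset": [-0.001,0,0.001],"angular": [0,0,0]},{"gripper": 140,"offset": [-0.003,0,0.001],"angular": [0,0,0]},{"gripper": 140,"offset": [-0.004,0,0.001],"angular": [0,0,0]}]'

```text
t: 4.0
eef_pos: [0.6275, 0.0816, 0.072]
tool_rot: [-0.001, 0.008, 1.0, -0.0]
contact_force: [-3.5, -0.6, 6.3]
gripper_width: 0.503
grasp_force: 41.2
```

Request:
drive_tool --deltas '[{"gripper": 140,"offset": [-0.002,0,0],"angular": [0,0,0]},{"gripper": 140,"offset": [-0.004,0,0],"angular": [0,0,0]},{"gripper": 140,"offset": [-0.004,0,0],"angular": [0,0,0]}]'

```text
t: 4.3
eef_pos: [0.6312, 0.0818, 0.0721]
tool_rot: [-0.001, 0.007, 1.0, -0.0]
contact_force: [-2.6, -0.8, 4.7]
gripper_width: 0.499
grasp_force: 41.2
```

```bash
sed -e 's/w1/w3/g' s2.py > s2b.py; python3 s2b.py
```

```text
4.3 [0.63119524 0.08177928 0.07206441] [[-1.     0.015 -0.003]
 [ 0.015  1.    -0.001]
 [ 0.003 -0.001 -1.   ]]
[[ 0.015 -0.952 -0.306  0.553]
 [ 1.     0.014  0.005  0.084]
 [-0.001 -0.306  0.952  0.143]
 [ 0.     0.     0.     1.   ]]
```

View pics/w3.png

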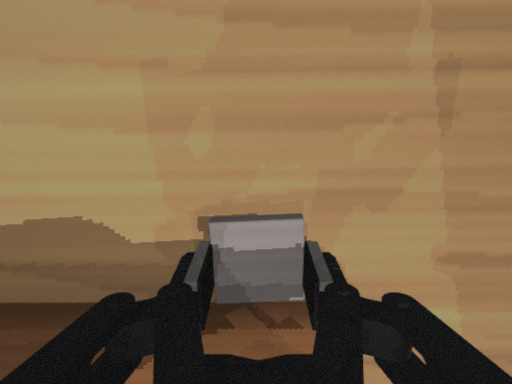

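```bash
cat > s3.py <<'E'
from h import *
T=np.load("pics/w3.npy"); m=optics.camera_model("wrist"); m["cam_to_world"]=T
for p,z in [((257,214),.008),((257,302),.008),((80,303),.025),((80,303),.004)]: print(px2w(m,*p,z).round(4))
i=cv2.imread("pics/w3.png"); print([tuple(i[v,257]) for v in range(296,326,2)],[tuple(i[v,100]) for v in range(296,326,2)])
E
python3 s3.py
```

```text
[0.6056 0.083  0.008 ]
[0.6527 0.0823 0.008 ]
[0.6394 0.0054 0.025 ]
[ 0.6549 -0.0087  0.004 ]
[(np.uint8(80), np.uint8(81), np.uint8(85)), (np.uint8(84), np.uint8(88), np.uint8(90)), (np.uint8(84), np.uint8(86), np.uint8(91)), (np.uint8(46), np.uint8(53), np.uint8(66)), (np.uint8(33), np.uint8(47), np.uint8(69)), (np.uint8(31), np.uint8(47), np.uint8(68)), (np.uint8(34), np.uint8(48), np.uint8(67)), (np.uint8(28), np.uint8(44), np.uint8(65)), (np.uint8(33), np.uint8(50), np.uint8(69)), (np.uint8(25), np.uint8(44), np.uint8(63)), (np.uint8(28), np.uint8(48), np.uint8(68)), (np.uint8(34), np.uint8(47), np.uint8(69)), (np.uint8(41), np.uint8(58), np.uint8(84)), (np.uint8(41), np.uint8(61), np.uint8(90)), (np.uint8(43), np.uint8(64), np.uint8(92))] [(np.uint8(60), np.uint8(87), np.uint8(108)), (np.uint8(62), np.uint8(86), np.uint8(109)), (np.uint8(36), np.uint8(44), np.uint8(57)), (np.uint8(18), np.uint8(18), np.uint8(20)), (np.uint8(25), np.uint8(23), np.uint8(22)), (np.uint8(15), np.uint8(14), np.uint8(15)), (np.uint8(30), np.uint8(26), np.uint8(27)), (np.uint8(21), np.uint8(23), np.uint8(23)), (np.uint8(23), np.uint8(24), np.uint8(22)), (np.uint8(20), np.uint8(27), np.uint8(23)), (np.uint8(15), np.uint8(12), np.uint8(16)), (np.uint8(26), np.uint8(28), np.uint8(26)), (np.uint8(18), np.uint8(13), np.uint8(15)), (np.uint8(22), np.uint8(20), np.uint8(22)), (np.uint8(28), np.uint8(25), np.uint8(26))]
```

P1 is square to the board, spanning rows 214–302, about 2 mm short of the board face at row 303. I'll release it and go to P2.

Request:
drive_tool --deltas '[{"gripper": 75,"offset": [0,0,0],"angular": [0,0,0]},{"gripper": 75,"offset": [0,0,0],"angular": [0,0,0]},{"gripper": 75,"offset": [0,0,-0.03],"angular": [0,0,0]},{"gripper": 75,"offset": [0,0,-0.06],"angular": [0,0,0]}]'

```text
t: 4.75
eef_pos: [0.6319, 0.0816, 0.1314]
tool_rot: [-0.001, 0.008, 1.0, -0.0]
contact_force: [0.1, 0.5, -0.3]
gripper_width: 0.707
grasp_force: 0.0
```

Request:
drive_tool --deltas '[{"gripper": 75,"offset": [0.175,-0.139,0],"angular": [0,0,0]},{"gripper": 75,"offset": [0.175,-0.139,0],"angular": [0,0,0]},{"gripper": 75,"offset": [0.175,-0.139,0],"angular": [0,0,0]},{"gripper": 75,"offset": [0.175,-0.139,0],"angular": [0,0,0]},{"gripper": 75,"offset": [0.175,-0.139,0],"angular": [0,0,0]}]'

```text
t: 5.25
eef_pos: [0.4512, -0.0574, 0.1314]
tool_rot: [-0.002, 0.009, 1.0, -0.001]
contact_force: [0.7, 0.0, -0.0]
gripper_width: 0.706
grasp_force: 0.0
```

Request:
drive_tool --deltas '[{"gripper": 75,"offset": [0,0,0.03],"angular": [0,0,0]},{"gripper": 75,"offset": [0,0,0.06],"angular": [0,0,0]},{"gripper": 75,"offset": [0,0,0.06],"angular": [0,0,0]},{"gripper": 75,"offset": [0,0,0.06],"angular": [0,0,0]}]'

```text
t: 5.65
eef_pos: [0.4556, -0.0544, 0.072]
tool_rot: [-0.001, 0.008, 1.0, 0.0]
contact_force: [0.7, -0.5, 0.3]
gripper_width: 0.707
grasp_force: 0.0
```

Request:
drive_tool --deltas '[{"gripper": 140,"offset": [0,0,0],"angular": [0,0,0]},{"gripper": 140,"offset": [0,0,0],"angular": [0,0,0]},{"gripper": 140,"offset": [0,0,0],"angular": [0,0,0]},{"gripper": 140,"offset": [0,0,0],"angular": [0,0,0]}]'

```text
t: 6.05
eef_pos: [0.4567, -0.0545, 0.0733]
tool_rot: [0.001, 0.008, 1.0, -0.0]
contact_force: [-1.8, 0.8, 6.5]
gripper_width: 0.496
grasp_force: 40.5
```

Request:
drive_tool --deltas '[{"gripper": 140,"offset": [0,0,-0.03],"angular": [0,0,0]},{"gripper": 140,"offset": [-0.05,0,-0.03],"angular": [0,0,0]},{"gripper": 140,"offset": [-0.1,-0.001,-0.03],"angular": [0,0,0]},{"gripper": 140,"offset": [-0.14,-0.001,-0.03],"angular": [0,0,0]},{"gripper": 140,"offset": [-0.161,-0.001,-0.03],"angular": [0,0,0]}]'

```text
t: 6.55
eef_pos: [0.6208, -0.0581, 0.1036]
tool_rot: [0.002, 0.008, 1.0, 0.0]
contact_force: [0.1, 1.0, -0.3]
gripper_width: 0.496
grasp_force: 41.8
```

Request:
drive_tool --deltas '[{"gripper": 140,"offset": [0,0,0.015],"angular": [0,0,0]},{"gripper": 140,"offset": [0,0,0.03],"angular": [0,0,0]},{"gripper": 140,"offset": [0,0,0.03],"angular": [0,0,0]},{"gripper": 140,"offset": [-0.004,0,0.03],"angular": [0,0,0]},{"gripper": 140,"offset": [-0.006,0,0.03],"angular": [0,0,0]}]'

```text
t: 7.05
eef_pos: [0.6211, -0.0583, 0.0712]
tool_rot: [-0.001, 0.008, 1.0, -0.0]
contact_force: [0.4, 0.9, -1.5]
gripper_width: 0.5
grasp_force: 49.3
```

Request:
drive_tool --deltas '[{"gripper": 140,"offset": [-0.002,0,0],"angular": [0,0,0]},{"gripper": 140,"offset": [-0.004,0,0],"angular": [0,0,0]},{"gripper": 140,"offset": [-0.004,0,0],"angular": [0,0,0]}]'

```text
t: 7.35
eef_pos: [0.6269, -0.0584, 0.0718]
tool_rot: [0.0, 0.008, 1.0, 0.0]
contact_force: [-0.2, -0.2, -0.9]
gripper_width: 0.501
grasp_force: 49.3
```

```bash
cat > s4.py <<'E'
import sys
from h import *
n,x=sys.argv[1],int(sys.argv[2])
o=bot.get_obs(); m=optics.camera_model("wrist"); i=optics.read_camera("wrist"); cv2.imwrite(f"pics/{n}.png",i); np.save(f"pics/{n}.npy",m["cam_to_world"])
print(o["t"],o["eef_pos"].round(4))
for u in (x,257):
  c=i[:,u-2:u+3].mean(1); g=np.abs(np.diff(c,axis=0)).sum(1)
  for v in np.where(g>28)[0]:
    if v>190: print(u,v,px2w(m,u,v+1,.008).round(4),px2w(m,u,v+1,.004).round(4),c[v].round(),c[v+1].round())
E
python3 s4.py w4 60
```

```text
7.35 [ 0.6269 -0.0584  0.0718]
60 216 [ 0.6014 -0.1463  0.008 ] [ 0.603 -0.149  0.004] [ 98. 142. 162.] [ 78. 113. 138.]
60 217 [ 0.6019 -0.1464  0.008 ] [ 0.6035 -0.1491  0.004 ] [ 78. 113. 138.] [ 69.  99. 127.]
60 306 [ 0.6497 -0.1564  0.008 ] [ 0.6527 -0.1594  0.004 ] [53. 77. 99.] [42. 60. 79.]
60 307 [ 0.6503 -0.1565  0.008 ] [ 0.6533 -0.1595  0.004 ] [42. 60. 79.] [31. 45. 65.]
257 213 [ 0.6014 -0.057   0.008 ] [ 0.603  -0.0571  0.004 ] [ 86. 124. 160.] [ 74.  94. 115.]
257 214 [ 0.6019 -0.057   0.008 ] [ 0.6035 -0.0571  0.004 ] [ 74.  94. 115.] [66. 70. 76.]
257 219 [ 0.6043 -0.0571  0.008 ] [ 0.606  -0.0571  0.004 ] [77. 80. 84.] [110. 113. 121.]
257 220 [ 0.6048 -0.0571  0.008 ] [ 0.6065 -0.0571  0.004 ] [110. 113. 121.] [127. 131. 138.]
257 248 [ 0.619  -0.0573  0.008 ] [ 0.6211 -0.0574  0.004 ] [134. 137. 145.] [119. 122. 130.]
257 249 [ 0.6195 -0.0573  0.008 ] [ 0.6217 -0.0574  0.004 ] [119. 122. 130.] [ 98. 101. 108.]
257 301 [ 0.6484 -0.0578  0.008 ] [ 0.6513 -0.0579  0.004 ] [80. 81. 87.] [ 73.  93. 113.]
257 302 [ 0.649  -0.0578  0.008 ] [ 0.652  -0.0579  0.004 ] [ 73.  93. 113.] [56. 77. 98.]
257 305 [ 0.6507 -0.0579  0.008 ] [ 0.6538 -0.0579  0.004 ] [48. 69. 88.] [39. 58. 77.]
257 306 [ 0.6513 -0.0579  0.008 ] [ 0.6544 -0.0579  0.004 ] [39. 58. 77.] [30. 44. 60.]
257 332 [ 0.6672 -0.0582  0.008 ] [ 0.6708 -0.0582  0.004 ] [30. 43. 63.] [35. 53. 79.]
257 333 [ 0.6679 -0.0582  0.008 ] [ 0.6714 -0.0582  0.004 ] [35. 53. 79.] [ 45.  69. 103.]
257 358 [ 0.6842 -0.0584  0.008 ] [ 0.6882 -0.0585  0.004 ] [ 45.  70. 105.] [37. 55. 80.]
257 359 [ 0.6849 -0.0585  0.008 ] [ 0.6889 -0.0585  0.004 ] [37. 55. 80.] [26. 33. 41.]
257 360 [ 0.6855 -0.0585  0.008 ] [ 0.6896 -0.0585  0.004 ] [26. 33. 41.] [22. 22. 20.]
```

Request:
drive_tool --deltas '[{"gripper": 140,"offset": [-0.002,0,0],"angular": [0,0,0]},{"gripper": 140,"offset": [-0.003,0,0],"angular": [0,0,0]},{"gripper": 75,"offset": [-0.003,0,0],"angular": [0,0,0]},{"gripper": 75,"offset": [-0.003,0,0],"angular": [0,0,0]},{"gripper": 75,"offset": [-0.003,0,-0.04],"angular": [0,0,0]}]'

```text
t: 7.9
eef_pos: [0.6264, -0.0584, 0.1076]
tool_rot: [-0.005, 0.008, 1.0, 0.0]
contact_force: [-0.3, -0.6, -0.2]
gripper_width: 0.705
grasp_force: 0.0
```

Request:
drive_tool --deltas '[{"gripper": 75,"offset": [0,0,-0.04],"angular": [0,0,0]},{"gripper": 75,"offset": [0.155,-0.288,-0.06],"angular": [0,0,0]},{"gripper": 75,"offset": [0.155,-0.288,-0.06],"angular": [0,0,0]},{"gripper": 75,"offset": [0.155,-0.288,-0.06],"angular": [0,0,0]},{"gripper": 75,"offset": [0.155,-0.288,-0.06],"angular": [0,0,0]}]'

```text
t: 8.4
eef_pos: [0.5314, -0.2342, 0.1646]
tool_rot: [0.0, 0.008, 1.0, -0.0]
contact_force: [1.9, -0.5, 0.8]
gripper_width: 0.706
grasp_force: 0.0
```

Request:
drive_tool --deltas '[{"gripper": 75,"offset": [0.05,-0.09,0],"angular": [0,0,0]},{"gripper": 75,"offset": [0.05,-0.09,0],"angular": [0,0,0]},{"gripper": 75,"offset": [0.05,-0.09,0],"angular": [0,0,0]}]'

```text
t: 8.7
eef_pos: [0.4758, -0.3298, 0.1641]
tool_rot: [-0.001, 0.014, 1.0, -0.002]
contact_force: [0.3, 0.5, 0.0]
gripper_width: 0.701
grasp_force: 0.0
```

```bash
sed -e 's/w1/w5/g' s2.py > s2b.py; python3 s2b.py
```

```text
8.7 [ 0.47580675 -0.32979861  0.16405625] [[-1.     0.027 -0.003]
 [ 0.027  1.    -0.004]
 [ 0.003 -0.004 -1.   ]]
[[ 0.028 -0.952 -0.306  0.397]
 [ 1.     0.025  0.012 -0.326]
 [-0.004 -0.306  0.952  0.235]
 [ 0.     0.     0.     1.   ]]
```

View pics/w5.png

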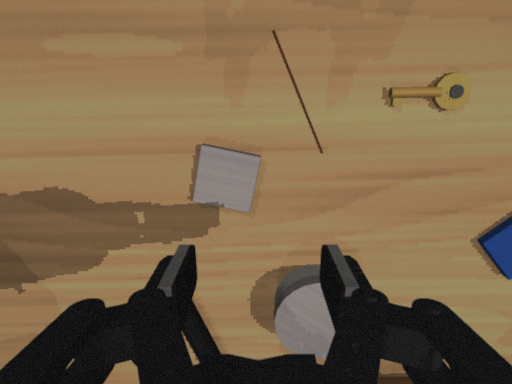

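```bash
cat > s3.py <<'E'
from h import *
T=np.load("pics/w5.npy"); m=optics.camera_model("wrist"); m["cam_to_world"]=T
c=np.array([px2w(m,*p,.008)[:2] for p in [(201,145),(260,156),(250,212),(193,201)]]); print(c.round(4),c.mean(0), cv2.minAreaRect(c.astype(np.float32)))
for p in [(275,314),(310,278),(310,352)]: print("tin rim",px2w(m,*p,.031).round(4))
o=bot.get_obs(); q=o["tool_rot"]; Rm=R.from_quat([*q[1:],q[0]]).as_matrix(); print(Rm.T@(np.array([*c.mean(0),.135])-o["eef_pos"]))
E
python3 s3.py
```

```text
[[ 0.4326 -0.3684]
 [ 0.4417 -0.3266]
 [ 0.4845 -0.3353]
 [ 0.4746 -0.3779]] [ 0.4583427  -0.35207079] ((0.458382248878479, -0.3518317937850952), (0.04373815283179283, 0.04375027120113373), 77.25135803222656)
tin rim [ 0.5594 -0.3182  0.031 ]
tin rim [ 0.5286 -0.2923  0.031 ]
tin rim [ 0.5963 -0.2908  0.031 ]
[ 0.01889062 -0.02573547  0.02923024]
```

Request:
drive_tool --deltas '[{"gripper": 75,"offset": [0.019,-0.026,0.04],"angular": [0,0,0.25]},{"gripper": 75,"offset": [0.019,-0.026,0.04],"angular": [0,0,0.25]},{"gripper": 75,"offset": [0.019,-0.026,0.04],"angular": [0,0,0.25]},{"gripper": 75,"offset": [0.019,-0.026,0.04],"angular": [0,0,0.25]}]'

```text
t: 9.15
eef_pos: [0.4632, -0.3463, 0.1246]
tool_rot: [0.001, 0.104, 0.995, 0.0]
contact_force: [0.0, -0.4, -0.3]
gripper_width: 0.701
grasp_force: 0.0
```

Request:
drive_tool --deltas '[{"gripper": 75,"offset": [0.004,-0.007,0.03],"angular": [0,0,0]},{"gripper": 75,"offset": [0.004,-0.007,0.053],"angular": [0,0,0]},{"gripper": 75,"offset": [0.004,-0.007,0.053],"angular": [0,0,0]},{"gripper": 75,"offset": [0.004,-0.007,0.053],"angular": [0,0,0]}]'

```text
t: 9.55
eef_pos: [0.4575, -0.3527, 0.0719]
tool_rot: [0.001, 0.105, 0.995, 0.0]
contact_force: [0.6, -0.2, 0.3]
gripper_width: 0.705
grasp_force: 0.0
```

Request:
drive_tool --deltas '[{"gripper": 140,"offset": [0,0,0],"angular": [0,0,0]},{"gripper": 140,"offset": [0,0,0],"angular": [0,0,0]},{"gripper": 140,"offset": [0,0,0],"angular": [0,0,0]},{"gripper": 140,"offset": [0,0,0],"angular": [0,0,0]}]'

```text
t: 9.95
eef_pos: [0.4577, -0.3536, 0.0731]
tool_rot: [0.002, 0.105, 0.994, -0.0]
contact_force: [-1.4, 2.5, 6.6]
gripper_width: 0.498
grasp_force: 40.7
```

Request:
drive_tool --deltas '[{"gripper": 140,"offset": [0,0,-0.03],"angular": [0,0,0]},{"gripper": 140,"offset": [0,0,-0.06],"angular": [0,0,0]},{"gripper": 140,"offset": [-0.128,0.186,-0.06],"angular": [0,0,-0.247]},{"gripper": 140,"offset": [-0.128,0.186,-0.06],"angular": [0,0,-0.247]},{"gripper": 140,"offset": [-0.128,0.186,-0.06],"angular": [0,0,-0.247]}]'

```text
t: 10.45
eef_pos: [0.5668, -0.25, 0.1327]
tool_rot: [0.001, 0.009, 1.0, -0.0]
contact_force: [0.3, -0.3, -0.9]
gripper_width: 0.5
grasp_force: 41.5
```

```bash
cat > t.py <<'E'
import sys
from h import *
o=bot.get_obs(); q=o["tool_rot"]; Rm=R.from_quat([*q[1:],q[0]]).as_matrix()
print(o["eef_pos"],"yaw",np.degrees(np.arctan2(-Rm[1,0],-Rm[0,0])),"tool delta",(Rm.T@(np.array(eval(sys.argv[1]))-o["eef_pos"])).round(4))
E
python3 t.py "(.622,-.1985,.132)"
```

```text
[ 0.56681138 -0.25004254  0.13274246] yaw -1.0329361445265897 tool delta [-0.0542  0.0525  0.0008]
```

Request:
drive_tool --deltas '[{"gripper": 140,"offset": [-0.052,0.05,0],"angular": [0,0,0]},{"gripper": 140,"offset": [-0.052,0.05,0],"angular": [0,0,0]},{"gripper": 140,"offset": [-0.052,0.05,0],"angular": [0,0,0]}]'

```text
t: 10.75
eef_pos: [0.6219, -0.1962, 0.1324]
tool_rot: [0.002, 0.005, 1.0, 0.001]
contact_force: [0.4, 1.1, -1.1]
gripper_width: 0.497
grasp_force: 41.5
```

```bash
python3 t.py "(.622,-.1985,.0718)"
```

```text
[ 0.62193117 -0.19616877  0.13241035] yaw -0.6219919125085143 tool delta [ 0.0002 -0.0025  0.0606]
```

Request:
drive_tool --deltas '[{"gripper": 140,"offset": [0,-0.002,0.03],"angular": [0,0,0]},{"gripper": 140,"offset": [0,-0.002,0.052],"angular": [0,0,0]},{"gripper": 140,"offset": [0,-0.002,0.06],"angular": [0,0,0]},{"gripper": 140,"offset": [0,-0.002,0.06],"angular": [0,0,0]}]'

```text
t: 11.15
eef_pos: [0.6177, -0.2047, 0.0725]
tool_rot: [-0.0, 0.01, 1.0, -0.0]
contact_force: [-2.4, 0.1, 3.5]
gripper_width: 0.5
grasp_force: 43.6
```

```bash
python3 s4.py w6 400 | grep -v "34[0-9] \|35[0-9] \|36[0-9] "
```

```text
11.15 [ 0.6177 -0.2047  0.0725]
257 216 [ 0.594  -0.2033  0.008 ] [ 0.5956 -0.2034  0.004 ] [ 94. 136. 166.] [ 74.  92. 108.]
257 217 [ 0.5944 -0.2034  0.008 ] [ 0.5961 -0.2034  0.004 ] [ 74.  92. 108.] [67. 69. 73.]
257 221 [ 0.5964 -0.2034  0.008 ] [ 0.5981 -0.2034  0.004 ] [69. 71. 75.] [92. 94. 99.]
257 222 [ 0.5969 -0.2034  0.008 ] [ 0.5986 -0.2035  0.004 ] [92. 94. 99.] [117. 119. 127.]
257 223 [ 0.5974 -0.2034  0.008 ] [ 0.5991 -0.2035  0.004 ] [117. 119. 127.] [133. 136. 144.]
257 245 [ 0.6086 -0.2036  0.008 ] [ 0.6107 -0.2037  0.004 ] [138. 141. 150.] [122. 126. 134.]
257 249 [ 0.6107 -0.2037  0.008 ] [ 0.6128 -0.2037  0.004 ] [113. 116. 123.] [ 99. 101. 107.]
257 302 [ 0.6403 -0.2043  0.008 ] [ 0.6433 -0.2044  0.004 ] [ 93.  95. 101.] [ 75.  91. 109.]
257 303 [ 0.6409 -0.2043  0.008 ] [ 0.6439 -0.2044  0.004 ] [ 75.  91. 109.] [ 73. 103. 132.]
257 312 [ 0.6463 -0.2044  0.008 ] [ 0.6495 -0.2045  0.004 ] [ 79. 113. 145.] [ 60.  85. 109.]
257 313 [ 0.6469 -0.2044  0.008 ] [ 0.6501 -0.2045  0.004 ] [ 60.  85. 109.] [51. 72. 93.]
257 317 [ 0.6493 -0.2045  0.008 ] [ 0.6526 -0.2046  0.004 ] [46. 67. 86.] [35. 50. 69.]
```

Request:
drive_tool --deltas '[{"gripper": 140,"offset": [-0.002,0.003,-0.0005],"angular": [0,0,0]},{"gripper": 140,"offset": [-0.005,0.006,-0.0005],"angular": [0,0,0]},{"gripper": 140,"offset": [-0.008,0.006,-0.0005],"angular": [0,0,0]},{"gripper": 140,"offset": [-0.009,0.006,0],"angular": [0,0,0]},{"gripper": 140,"offset": [-0.009,0.006,0],"angular": [0,0,0]}]'

```text
t: 11.7
eef_pos: [0.6264, -0.1979, 0.0725]
tool_rot: [-0.001, 0.009, 1.0, -0.0]
contact_force: [-9.4, 0.6, 14.9]
gripper_width: 0.497
grasp_force: 44.8
```

```bash
python3 s4.py w7 400 | grep "257 3[012]\|^1"
```

```text
11.7 [ 0.6264 -0.1979  0.0725]
257 302 [ 0.6487 -0.1975  0.008 ] [ 0.6517 -0.1976  0.004 ] [86. 87. 92.] [64. 72. 82.]
257 303 [ 0.6493 -0.1975  0.008 ] [ 0.6523 -0.1976  0.004 ] [64. 72. 82.] [42. 58. 77.]
```

Request:
drive_tool --deltas '[{"gripper": 75,"offset": [0,0,0],"angular": [0,0,0]},{"gripper": 75,"offset": [0,0,0],"angular": [0,0,0]},{"gripper": 75,"offset": [0,0,-0.04],"angular": [0,0,0]},{"gripper": 75,"offset": [0,0,-0.09],"angular": [0,0,0]},{"gripper": 0,"offset": [0,0,-0.13],"angular": [0,0,0]}]'

```text
t: 12.25
eef_pos: [0.6281, -0.1974, 0.2032]
tool_rot: [0.001, 0.009, 1.0, 0.0]
contact_force: [0.5, 0.0, -0.0]
gripper_width: 0.856
grasp_force: 0.0
```

Request:
drive_tool --deltas '[{"gripper": 0,"offset": [0.205,0.53,0],"angular": [0,0,0]},{"gripper": 0,"offset": [0.205,0.53,0],"angular": [0,0,0]},{"gripper": 0,"offset": [0.205,0.53,0],"angular": [0,0,0]},{"gripper": 0,"offset": [0.205,0.53,0],"angular": [0,0,0]},{"gripper": 0,"offset": [0.205,0.53,0],"angular": [0,0,0]}]'

```text
t: 12.75
eef_pos: [0.5408, 0.0391, 0.2013]
tool_rot: [0.0, 0.009, 1.0, 0.0]
contact_force: [0.9, 0.5, -0.2]
gripper_width: 0.998
grasp_force: 0.0
```

Request:
drive_tool --deltas '[{"gripper": 0,"offset": [0.12,0.3,0],"angular": [0,0,0]},{"gripper": 0,"offset": [0.12,0.3,0],"angular": [0,0,0]},{"gripper": 0,"offset": [0.12,0.3,0],"angular": [0,0,0]},{"gripper": 0,"offset": [0.12,0.3,0],"angular": [0,0,0]},{"gripper": 0,"offset": [0.12,0.3,0],"angular": [0,0,0]}]'

```text
t: 13.25
eef_pos: [0.452, 0.273, 0.2013]
tool_rot: [0.0, 0.009, 1.0, 0.0]
contact_force: [0.8, 0.2, -0.1]
gripper_width: 1.002
grasp_force: 0.0
```

```bash
python3 t.py "(.44,.33,.2)"
```

```text
[0.45195546 0.27295256 0.20131013] yaw -1.021180743400443 tool delta [0.013  0.0568 0.0013]
```

Request:
drive_tool --deltas '[{"gripper": 0,"offset": [0.01,0.05,0],"angular": [0,0,0]},{"gripper": 0,"offset": [0.01,0.05,0],"angular": [0,0,0]},{"gripper": 0,"offset": [0.01,0.05,0],"angular": [0,0,0]}]'

```text
t: 13.55
eef_pos: [0.443, 0.3227, 0.2011]
tool_rot: [-0.0, 0.007, 1.0, 0.0]
contact_force: [-0.4, 0.0, 0.5]
gripper_width: 1.001
grasp_force: 0.0
```

```bash
sed -e 's/w1/w8/g' s2.py > s2b.py; python3 s2b.py
python3 - <<'E'
from h import *
i=optics.read_camera("scene"); cv2.imwrite("pics/sc8.png",i)
w=cv2.imread("pics/w8.png"); c=cv2.resize(i[165:290,150:290],(280,250))
out=np.zeros((384,800,3),np.uint8); out[:,:512]=w; out[:250,516:796]=c; cv2.imwrite("pics/c8.png",out)
E
```

```text
13.55 [0.44298288 0.32272507 0.20106548] [[-1.     0.014 -0.   ]
 [ 0.014  1.     0.001]
 [ 0.     0.001 -1.   ]]
[[ 0.015 -0.951 -0.308  0.364]
 [ 1.     0.014  0.004  0.325]
 [ 0.001 -0.308  0.951  0.272]
 [ 0.     0.     0.     1.   ]]
```

View pics/c8.png

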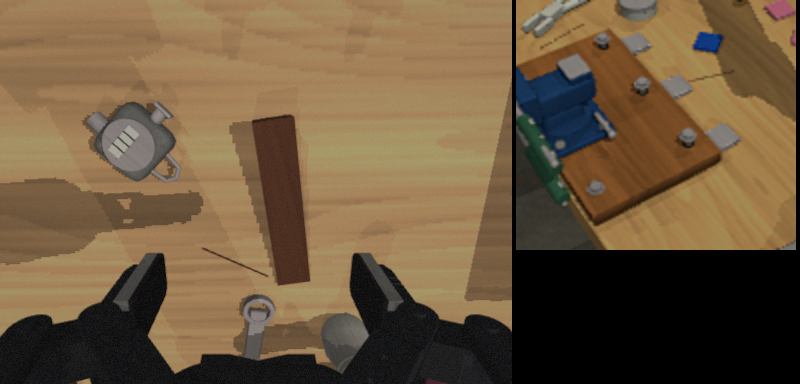

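All three packers stand in front of their bolts. In the wrist view, the wedge's thick end is at (253,120)–(292,115) and its thin end at (277,284)–(310,280). The torch head is at (345,340) and the spanner at (258,310), close to the thin end.

```bash
cat > s3.py <<'E'
from h import *
T=np.load("pics/w8.npy"); m=optics.camera_model("wrist"); m["cam_to_world"]=T
a,b,c,d=[px2w(m,*p,z)[:2] for p,z in [((253,121),.028),((294,116),.028),((277,285),.0015),((310,281),.0015)]]
th,ti=(a+b)/2,(c+d)/2; v=ti-th; print(a,b,c,d); print("thick",th,"tip",ti,"len",np.hypot(*v),"yaw",np.degrees(np.arctan2(v[1],v[0])))
for s in (.025,.04,.05): print(s,(ti-v/np.hypot(*v)*(.16-s)).round(4))
E
python3 s3.py; python3 t.py "(.415,.345,.135)"
```

```text
[0.3860174  0.32140435] [0.38282908 0.35197114] [0.54615662 0.34147081] [0.54212618 0.37367694]
thick [0.38442324 0.33668774] tip [0.5441414  0.35757387] len 0.1610780009807241 yaw 7.450216647017891
0.025 [0.4103 0.3401]
0.04 [0.4252 0.342 ]
0.05 [0.4351 0.3433]
[0.44416508 0.31967079 0.20077195] yaw -1.1125884675413447 tool delta [0.0296 0.0248 0.0658]
```

Request:
drive_tool --deltas '[{"gripper": 75,"offset": [0.015,0.023,0.07],"angular": [0,0,-0.19]},{"gripper": 75,"offset": [0.015,0.023,0.07],"angular": [0,0,-0.19]},{"gripper": 75,"offset": [0.015,0.023,0.07],"angular": [0,0,-0.19]},{"gripper": 75,"offset": [0.015,0.023,0.07],"angular": [0,0,-0.19]}]'

```text
t: 14.05
eef_pos: [0.43, 0.3428, 0.1313]
tool_rot: [-0.0, -0.064, 0.998, -0.001]
contact_force: [1.2, 0.4, 0.6]
gripper_width: 0.706
grasp_force: 0.0
```

```bash
python3 t.py "(.43,.3427,.076)"
```

```text
[0.43004517 0.34275862 0.13133406] yaw 7.377707626476122 tool delta [0.     0.     0.0553]
```

Request:
drive_tool --deltas '[{"gripper": 75,"offset": [0,0,0.03],"angular": [0,0,0]},{"gripper": 75,"offset": [0,0,0.055],"angular": [0,0,0]},{"gripper": 75,"offset": [0,0,0.055],"angular": [0,0,0]},{"gripper": 75,"offset": [0,0,0.055],"angular": [0,0,0]}]'

```text
t: 14.45
eef_pos: [0.4303, 0.3438, 0.0776]
tool_rot: [0.001, -0.065, 0.998, 0.0]
contact_force: [0.3, 0.5, 0.7]
gripper_width: 0.706
grasp_force: 0.0
```

Request:
drive_tool --deltas '[{"gripper": 180,"offset": [0,0,0],"angular": [0,0,0]},{"gripper": 180,"offset": [0,0,0],"angular": [0,0,0]},{"gripper": 180,"offset": [0,0,0],"angular": [0,0,0]},{"gripper": 180,"offset": [0,0,0],"angular": [0,0,0]},{"gripper": 180,"offset": [0,0,0],"angular": [0,0,0]}]' --grip_force 60

```text
t: 14.95
eef_pos: [0.4302, 0.3448, 0.0781]
tool_rot: [0.001, -0.065, 0.998, 0.001]
contact_force: [-0.1, -1.8, 8.6]
gripper_width: 0.359
grasp_force: 60.1
```

Request:
drive_tool --deltas '[{"gripper": 180,"offset": [0,0,-0.02],"angular": [0,0,0]},{"gripper": 180,"offset": [0,0,-0.06],"angular": [0,0,0]},{"gripper": 180,"offset": [0,0,-0.06],"angular": [0,0,0]}]'

```text
t: 15.25
eef_pos: [0.4312, 0.3464, 0.1412]
tool_rot: [0.004, -0.065, 0.998, 0.003]
contact_force: [0.9, 1.6, -0.5]
gripper_width: 0.353
grasp_force: 59.7
```

```bash
python3 t.py "(.515,.0115,.136)"
```

```text
[0.43117828 0.34644335 0.14122148] yaw 7.5035403576104835 tool delta [-0.0393 -0.343   0.0038]
```

Request:
drive_tool --deltas '[{"gripper": 180,"offset": [-0.039,-0.341,0],"angular": [0,0,0.19]},{"gripper": 180,"offset": [-0.039,-0.341,0],"angular": [0,0,0.19]},{"gripper": 180,"offset": [-0.039,-0.341,0],"angular": [0,0,0.19]},{"gripper": 180,"offset": [-0.039,-0.341,0],"angular": [0,0,0.19]},{"gripper": 180,"offset": [-0.039,-0.341,0],"angular": [0,0,0.19]}]'

```text
t: 15.75
eef_pos: [0.4901, 0.0997, 0.1366]
tool_rot: [0.001, 0.009, 1.0, 0.0]
contact_force: [0.9, -0.2, -0.6]
gripper_width: 0.363
grasp_force: 59.6
```

```bash
python3 t.py "(.515,.0115,.136)"
```

```text
[0.49009791 0.0997233  0.13655894] yaw -1.0206168040802763 tool delta [-0.0265 -0.0878  0.0006]
```

Request:
drive_tool --deltas '[{"gripper": 180,"offset": [-0.025,-0.085,0],"angular": [0,0,0]},{"gripper": 180,"offset": [-0.025,-0.085,0],"angular": [0,0,0]},{"gripper": 180,"offset": [-0.025,-0.085,0.02],"angular": [0,0,0]},{"gripper": 180,"offset": [-0.025,-0.085,0.04],"angular": [0,0,0]},{"gripper": 180,"offset": [-0.025,-0.085,0.04],"angular": [0,0,0]}]'

```text
t: 16.25
eef_pos: [0.5118, 0.0155, 0.0945]
tool_rot: [-0.002, 0.009, 1.0, -0.0]
contact_force: [-1.1, -0.5, -0.8]
gripper_width: 0.359
grasp_force: 59.7
```

```bash
python3 t.py "(.515,.0115,.077)"; python3 s2b.py
```

```text
[0.51181803 0.01554357 0.09445585] yaw -1.0809671314983444 tool delta [-0.0033 -0.004   0.0174]
16.25 [0.51181803 0.01554357 0.09445585] [[-1.     0.019 -0.004]
 [ 0.019  1.    -0.   ]
 [ 0.004 -0.    -1.   ]]
[[ 0.019 -0.952 -0.305  0.433]
 [ 1.     0.018  0.006  0.018]
 [-0.    -0.305  0.952  0.165]
 [ 0.     0.     0.     1.   ]]
```

View pics/w8.png

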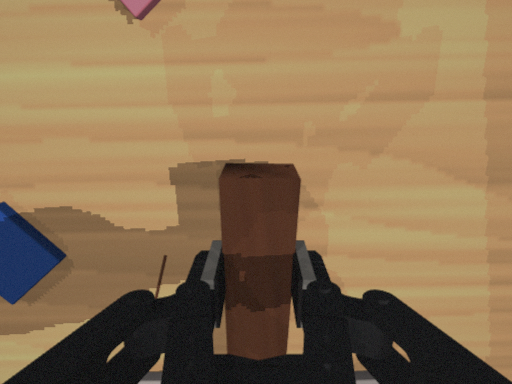

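The wedge is squarely held and lined up with the board. I'll lower it to the bench.

Request:
drive_tool --deltas '[{"gripper": 180,"offset": [-0.001,-0.003,0.01],"angular": [0,0,0]},{"gripper": 180,"offset": [-0.001,-0.003,0.016],"angular": [0,0,0]},{"gripper": 180,"offset": [-0.001,-0.003,0.017],"angular": [0,0,0]},{"gripper": 180,"offset": [-0.001,-0.003,0.017],"angular": [0,0,0]}]'

```text
t: 16.7
eef_pos: [0.5141, 0.0134, 0.0791]
tool_rot: [-0.0, 0.009, 1.0, -0.0]
contact_force: [-0.0, -0.3, -1.2]
gripper_width: 0.358
grasp_force: 59.7
```

```bash
python3 t.py "(.515,.0115,.077)"
```

```text
[0.51414174 0.01338631 0.07912505] yaw -1.0155662169657251 tool delta [-0.0009 -0.0019  0.0021]
```

Request:
drive_tool --deltas '[{"gripper": 180,"offset": [0,-0.001,0.0015],"angular": [0,0,0]},{"gripper": 180,"offset": [0,-0.001,0.0015],"angular": [0,0,0]},{"gripper": 180,"offset": [-0.015,-0.001,0.0015],"angular": [0,0,0]},{"gripper": 180,"offset": [-0.03,-0.001,0.0015],"angular": [0,0,0]},{"gripper": 180,"offset": [-0.045,-0.001,0.0015],"angular": [0,0,0]}]' --grip_force 100

```text
t: 17.2
eef_pos: [0.5536, 0.0116, 0.0781]
tool_rot: [-0.007, 0.009, 1.0, -0.002]
contact_force: [-50.8, 2.6, 65.3]
gripper_width: 0.344
grasp_force: 111.1
```

Request:
drive_tool --deltas '[{"gripper": 180,"offset": [-0.008,0,0],"angular": [0,0,0]},{"gripper": 180,"offset": [-0.016,0,0],"angular": [0,0,0]},{"gripper": 180,"offset": [-0.022,0,0],"angular": [0,0,0]},{"gripper": 180,"offset": [-0.028,0,0],"angular": [0,0,0]},{"gripper": 180,"offset": [-0.028,0,0],"angular": [0,0,0]}]'

```text
t: 17.7
eef_pos: [0.5798, 0.0114, 0.0782]
tool_rot: [-0.008, 0.009, 1.0, -0.002]
contact_force: [-27.2, 0.5, 34.3]
gripper_width: 0.346
grasp_force: 107.2
```

Wrist force is high because the tips are pressing on the bench. I'll ease up slightly and measure how far the wedge is in.

Request:
drive_tool --deltas '[{"gripper": 180,"offset": [0,0,-0.001],"angular": [0,0,0]},{"gripper": 180,"offset": [0,0,-0.0015],"angular": [0,0,0]}]'

```text
t: 17.9
eef_pos: [0.5822, 0.011, 0.0784]
tool_rot: [-0.005, 0.009, 1.0, -0.001]
contact_force: [-12.5, 0.4, 3.4]
gripper_width: 0.347
grasp_force: 103.6
```

```bash
python3 t.py "(.61,.0115,.077)"
cat > s5.py <<'E'
import sys
from h import *
n=sys.argv[1]
o=bot.get_obs(); m=optics.camera_model("wrist"); i=optics.read_camera("wrist"); cv2.imwrite(f"pics/{n}.png",i); np.save(f"pics/{n}.npy",m["cam_to_world"])
c=i[:,245:270].mean(1); g=np.abs(np.diff(c,axis=0)).sum(1)
for v in np.where(g>22)[0]:
  if v>100: print(v,"thick",px2w(m,257,v+1,.028).round(4), px2w(m,257,v+1,0).round(4),c[v].round(),c[v+1].round())
s=optics.read_camera("scene"); cv2.imwrite(f"pics/{n}s.png",s); d=optics.read_camera("side"); cv2.imwrite(f"pics/{n}d.png",d)
E
python3 s5.py w9
```

```text
[0.58220932 0.01100323 0.07838518] yaw -0.9795812188138165 tool delta [-0.0278  0.001   0.0011]
162 thick [0.5298 0.0128 0.028 ] [0.5357 0.0126 0.    ] [ 96. 138. 178.] [ 57.  81. 108.]
163 thick [0.5302 0.0128 0.028 ] [0.5362 0.0126 0.    ] [ 57.  81. 108.] [26. 35. 56.]
176 thick [0.5354 0.0127 0.028 ] [0.5426 0.0125 0.    ] [27. 38. 59.] [34. 48. 76.]
255 thick [0.5701 0.0121 0.028 ] [ 0.5853  0.0117 -0.    ] [34. 47. 76.] [29. 39. 62.]
358 thick [0.625  0.0111 0.028 ] [0.6528 0.0105 0.    ] [30. 39. 58.] [26. 30. 38.]
359 thick [0.6256 0.0111 0.028 ] [0.6535 0.0104 0.    ] [26. 30. 38.] [23. 24. 25.]
```

Request:
drive_tool --deltas '[{"gripper": 180,"offset": [-0.007,0,0],"angular": [0,0,0]},{"gripper": 180,"offset": [-0.014,0,0],"angular": [0,0,0]},{"gripper": 180,"offset": [-0.021,0,0],"angular": [0,0,0]},{"gripper": 180,"offset": [-0.028,0,0],"angular": [0,0,0]},{"gripper": 180,"offset": [-0.029,0,0],"angular": [0,0,0]}]'

```text
t: 18.55
eef_pos: [0.6123, 0.0104, 0.0783]
tool_rot: [-0.005, 0.009, 1.0, -0.001]
contact_force: [-13.9, -0.2, 9.0]
gripper_width: 0.347
grasp_force: 104.3
```

Request:
drive_tool --deltas '[{"gripper": 180,"offset": [0,0,0],"angular": [0,0,0]},{"gripper": 180,"offset": [0,0,0],"angular": [0,0,0]},{"gripper": 180,"offset": [0,0,0],"angular": [0,0,0]}]'

```text
t: 18.85
eef_pos: [0.6123, 0.0104, 0.0784]
tool_rot: [-0.004, 0.009, 1.0, -0.001]
contact_force: [-11.0, 0.8, 6.4]
gripper_width: 0.347
grasp_force: 104.0
```

```bash
python3 s5.py w10
python3 - <<'E'
from h import *
w=cv2.imread("pics/w10.png"); s=cv2.imread("pics/w10s.png"); d=cv2.imread("pics/w10d.png")
m=optics.camera_model("side"); u,v=w2px(m,(.65,-.05,.01)).astype(int); print(u,v)
v0,u0=max(0,min(v-70,244)),max(0,min(u-110,292))
out=np.zeros((600,800,3),np.uint8); out[:280,:440]=cv2.resize(d[v0:v0+140,u0:u0+220],(440,280)); out[300:600,:400]=cv2.resize(w,(400,300)); out[300:580,410:760]=cv2.resize(s[170:282,150:290],(350,280))
cv2.imwrite("pics/c10.png",out)
E
```

```text
162 thick [0.56   0.0122 0.028 ] [0.5659 0.012  0.    ] [ 95. 138. 178.] [ 56.  81. 108.]
163 thick [0.5604 0.0122 0.028 ] [0.5664 0.012  0.    ] [ 56.  81. 108.] [26. 36. 56.]
309 thick [0.6275 0.011  0.028 ] [0.6489 0.0104 0.    ] [27. 35. 56.] [31. 43. 68.]
357 thick [0.6546 0.0105 0.028 ] [0.6823 0.0098 0.    ] [37. 56. 82.] [34. 49. 68.]
358 thick [0.6552 0.0104 0.028 ] [0.683  0.0098 0.    ] [34. 49. 68.] [28. 34. 43.]
359 thick [0.6558 0.0104 0.028 ] [0.6838 0.0098 0.    ] [28. 34. 43.] [26. 25. 28.]
297 208
```

View pics/c10.png

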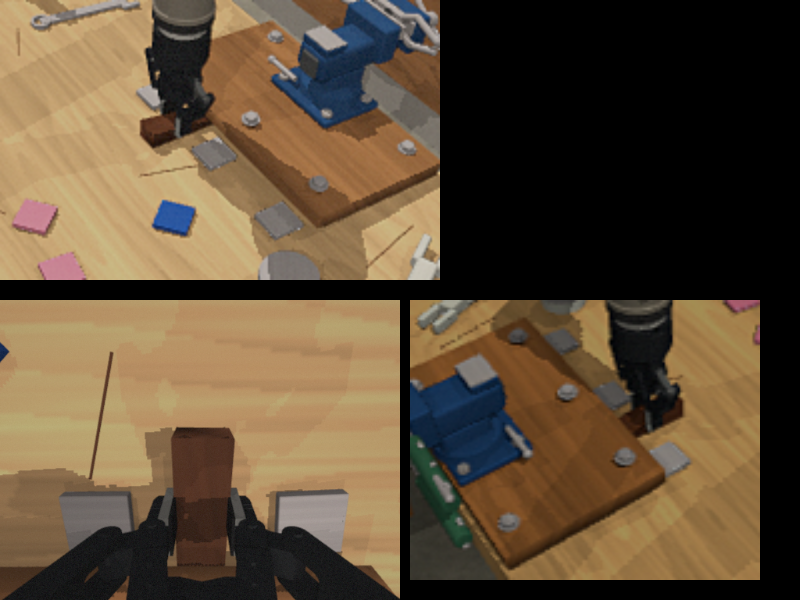

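The wedge is flat, with its tip at x≈0.726, about 57 mm past the bearing line, so the lift is about 11 mm. The packers stand square at the edge on both sides, and the fingers are clear of the board.

```bash
python3 -c "
from station import bot
print(bot.hand_in())"
```

```text
the job is handed in; nothing more can be done
None
```

I handed the job in with the three packers in a row, each in front of its bolt with a gap of about 2–3 mm to the board, the wedge lifting the board edge about 11 mm by calculation from its position, and the gripper still holding it; the system returned no verdict.

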